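# Shut the clip box and thread the monitor light bar out of the desk organiser

## Task

The clips are packed away, so first shut the organiser's little hinged lid, which stands open in the way. Then take out the monitor light bar, which is longer than the organiser's opening and lies with its ends tucked under both sides: slide it, tilt it and draw it out end first, and finish holding it in the gripper, still and level, a hand's breadth above the whole organiser, with the lid still shut. Leave the other things on the desk where they are, and do not put the bar down at the end.

Things in the scene. Friction and masses are not known exactly. Their poses are not given: they have to be found in the camera images.
- organiser: Dark wooden two-tier desk organiser, fixed; 142 mm wide (x), 455 mm long (y), z up. Origin: on the desk under the centre of its rectangular top opening (130 mm in x, 265 mm in y, from y = -132.5 to +132.5). Below is a 130 mm wide well, floor surface at z = 6 mm, side walls 6 mm thick and 50 mm high beside the opening. Highest point with the lid shut: z = 104 mm.
- shelf_edge (a point): Organiser's plain end (-y): middle of the free edge of the plain shelf that roofs the well there, at organiser y = -132.5 mm, on the shelf's underside (z = 66 mm; its top is at 72 mm). The well runs on 80 mm under it, to the end wall at y = -212.5 mm.
- box_edge (a point): Organiser's other end (+y): middle of the lower inner edge of the clip box, at organiser y = +132.5, z = 66 mm. The clip box (y = +132.5 to +236.5 mm, walls up to z = 97 mm) roofs the well there; the well runs on 45 mm under it, to its end wall at y = +177.5 mm.
- lid (a joint): Hinge angle (rad) of the clip box's wooden lid: 0 = shut flat on the box, pi/2 = upright, at most 2.5; starts between 1.8 and 2.35, leaning over the opening. Plain plate 142 mm wide, 104 mm from hinge to free edge, 6 mm thick, no handle. The stiff hinge (0.09 N m) stays at any angle; 1 to 2 N at the free edge moves it: push it over with shut fingers and press it down.
- lid_hinge (a point): Hinge line of the lid, half-way along it: in the organiser's frame at x = 0, y = +132.5, z = 101 mm; the line runs along the organiser's x.
- lid_edge (a point): Middle of the lid's free edge, 104 mm from the hinge line.
- bar_center (a point): Centre of the monitor light bar: straight aluminium bar, black end caps, pale strip on top; 320 mm long (its y), 30 wide (x), 20 thick (z), 0.12 to 0.25 kg. Lies flat on the well's floor along the organiser's y (within 0.06 rad, same direction). Grip it from above across its width near its middle; 35 mm or more is free on each side (open the fingers only part way).
- bar_end_plain (a point): Centre of the bar's end face at the plain end (bar's y = -160 mm). It starts under the plain shelf, 37 to 62 mm short of the end wall.
- bar_end_box (a point): Centre of the bar's other end face (bar's y = +160 mm). It starts tucked 12 to 37 mm under the clip box; with the bar slid to the plain end's wall it is 25 mm clear of the clip box and can be tilted up (22 degrees fits under the shelf).
- bar: The same bar; origin at the centre of its underside.
- mug_rim (a point): Centre of the mouth of a white mug, 95 mm tall and 82 mm across, beyond the organiser. Only to be left where it stands.
- mouse: Black computer mouse, 62 x 110 x 34 mm, on a blue mat right of the organiser; origin under its centre. Only to be left where it stands.
- stapler: Stapler, 34 x 135 x 52 mm, just beyond the organiser; origin under its centre. Only to be left where it stands.
- tape: Roll of tape lying flat, 72 mm across, 19 mm high, beyond the organiser's clip-box end; origin under its centre. Only to be left where it stands.
- eraser: White eraser, 22 x 45 x 13 mm, just on the robot's side of the organiser; origin under its centre. Only to be left where it stands.
- duck: Yellow toy duck, 56 mm across, 60 mm tall, just beyond the organiser; origin under its centre. Only to be left where it stands.
- notebook: Notebook, 105 x 148 x 15 mm, left of the organiser; origin under its centre. Only to be left where it stands.

How it is judged:
By the outcome, as a careful person would: the job done as asked, in the order asked, and still so for the second after the job is handed in, while the arm keeps its last pose, push and grip.
It also fails if it takes over 58 s, if anything falls off the work surface, if the arm or the gripper's body presses on something with over 40 N, if the wrist force passes 120 N, or if a joint passes its speed limit or range.

## Robot

A 7-joint arm with a two-finger parallel gripper is mounted at the origin on the work surface. World frame = base frame: x ahead of the robot, y to its left, z up, the work surface at z = 0. Lengths are in m, angles in degrees, forces in N, time in s.
With the tool pointing down it reaches from about 0.425 to 0.95 m from the base axis. Payload 4.7 kg.
Tool frame: the origin (TCP) lies at the very end of the fingers, on their centre line; the grasp point (between the pads) lies r.grip_point_offset behind it (r.grip_point_offset is the distance from the TCP to the grasp point, in m); z points along the fingers, y is the line along which they close (so a half turn about z gives the same grasp; the last joint's range is limited). The gripper opens to 85 mm and grips with 20 to 120 N. Pads are 22 mm wide; open, the fingers measure 114 mm over their backs; the gripper's body (76 mm by 85 mm) begins 54 mm behind the grasp point. The pads swing forward as they close: fully open they stand 13 mm farther back than shut.
Start: joints at [-69.551, 26.849, -2.785, 87.806, 1.381, 65.374, -4.715], TCP at [0.254, 0.625, 0.231] pointing down, gripper open.
Joint ranges: [-148.3, 148.3], [-19.14, 114.17], [-79.39, 73.82], [5.75, 140.21], [-59.74, 239.74], [12.07, 113.84], [-152.46, 152.46]. Speed limits (degrees/s): [147.25, 147.25, 180, 180, 180, 180, 180].

## Interface

Orientations are given as [roll, pitch, yaw] about the fixed x, y, z axes, in that order (R = Rz(yaw) Ry(pitch) Rx(roll)).
In Python, from workcell import r gives the robot as it stands. Calls block until the motion is done:
- r.reach(position, orientation): joint-space move of the TCP to a pose.
- r.move_l(position, ori=None, v=0.15, max_force=None): straight line of the TCP; ori=None keeps the orientation; v is the mean speed in m/s. With max_force (N) it stops when the force on the tool has changed by that much, and returns True; else False.
- r.set_joints(angles): joint-space move.
- r.gripper_to(opening, strength=None): finger opening in m; strength is the grip in N (None keeps the last); returns when the fingers have stopped.
- r.dwell(seconds).
- r.inverse_kinematics(position, orientation): joint angles nearest the present ones, or None.
- r.get_state(): the state.
- r.camera(name): name is "side" or "top" or "wrist"; returns the picture (480x640x3 uint8, red, green, blue); there is no depth.
- r.camera_info(name): a dict with "fovy" (degrees; the focal length in pixels is half the picture's height over the tangent of half this angle, whatever the lens; pixels are square), "cx", "cy" (the principal point, pixels), "R" (3x3) and "t" (3): a world point X has camera coordinates R X + t. Camera axes: x right, y down, z forward; pixel columns grow to the right and rows downward; lengths in m; the calibration is good to about 2 mm. A picture is of the moment at which its call begins: read the wrist's pose just before it. camera_info takes no time and is no camera call; for the wrist camera it gives the pose at the moment of the call.
A pose or a line that the arm cannot do raises r.PlanningError and nothing moves.
- r.job_done(): hands the job in, once; it reports no verdict.
The state is a dict: "t": time; "q": joint angles; "joint_vel": joint speeds; "tau": joint torques, N m; "position": TCP position; "orientation": TCP orientation; "ft_force": force on the tool from outside, world axes, zero at the start; "wrist_torque": the same for the moment, N m; "opening": finger opening in m.
Only numpy, scipy, OpenCV 4.12 (cv2) and the standard library are available. Lean on these libraries where they do the work, as an engineer would, in place of code of your own. Each camera call takes 0.05 s, during which the arm holds its last target. There are 200 camera calls.

## Working session

There is one attempt and no reset: what is moved stays moved. The work goes in short steps, each a Python script; the robot and the scene stay as the last script left them, time stands still between calls to the robot, and variables do not carry over. Pictures are saved under pics/ and viewed, on a budget of 10 in all, crops included, one or two more only if the job needs it, and the job is handed in when it is done.

```bash
mkdir -p pics; ls
python3 - <<'E'
from workcell import r
import cv2,numpy as np
for n in("top","side"):
    i=r.camera(n);cv2.imwrite(f"pics/{n}0.png",i[:,:,::-1]);c=r.camera_info(n);print(n,c["fovy"],c["cx"],c["cy"],np.round(-c["R"].T@c["t"],3).tolist(),np.round(c["R"],2).tolist(),[k for k in c])
print(r.grip_point_offset,r.get_state())
E
```

```text
pics
top 52.31241714077208 313.46200084434645 239.42162358588268 [0.438, -0.005, 1.178] [[0.02, -1.0, -0.0], [-0.99, -0.01, -0.15], [0.15, 0.0, -0.99]] ['fovy', 'cx', 'cy', 'R', 't']
side 44.3027709034729 305.4046563815021 239.3407459479662 [-0.122, -0.725, 0.939] [[0.7, -0.72, -0.01], [-0.46, -0.43, -0.77], [0.55, 0.54, -0.63]] ['fovy', 'cx', 'cy', 'R', 't']
0.0187 {'t': 0.1, 'q': array([-69.54955906,  26.89284387,  -2.78549309,  87.86688854,
         1.38034098,  65.37476409,  -4.71377379]), 'joint_vel': array([ 0.06351546, -0.19303935, -0.01002381, -0.14632563,  0.05577189,
       -0.03631495,  0.02929873]), 'tau': array([ 1.00913639e-03, -5.11513638e+01, -4.68383892e-02, -2.38390052e+01,
        1.07930615e-02,  4.34279500e-03,  2.42901507e-05]), 'position': array([0.25379619, 0.62490488, 0.23036448]), 'orientation': array([-1.79899062e+02,  2.52203195e-03,  1.57897909e+02]), 'ft_force': array([-0.73762065,  0.00371664, -0.41076532]), 'wrist_torque': array([-0.0155081 , -0.01745048, -0.00162966]), 'opening': 0.08556318763225004}
```

View pics/top0.png

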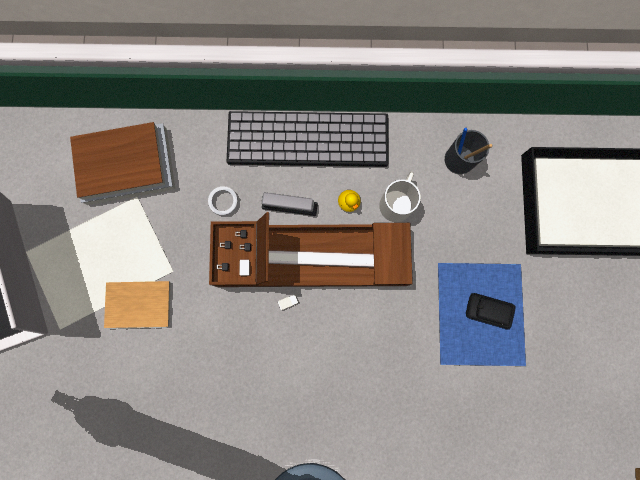

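View pics/side0.png

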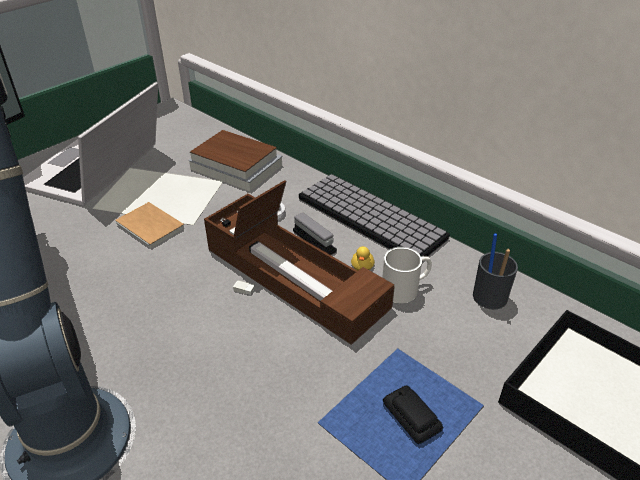

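The top view shows the organiser with the clip box on the left (about 210–268, 222–286) and the plain shelf on the right (373–413, 222–285). The bar runs along row 258, and the lid leans to the right. The side view agrees. I'll take enlarged crops so I can pick corners.

Run:
```python
import cv2
a=cv2.imread("pics/top0.png")[205:300,200:420];b=cv2.imread("pics/side0.png")[170:350,190:410]
cv2.imwrite("pics/topc.png",cv2.resize(a,None,fx=3.6,fy=3.6,interpolation=cv2.INTER_CUBIC))
cv2.imwrite("pics/sidec.png",cv2.resize(b,None,fx=3.3,fy=3.3,interpolation=cv2.INTER_CUBIC))
```

```text
(no output)
```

View pics/topc.png

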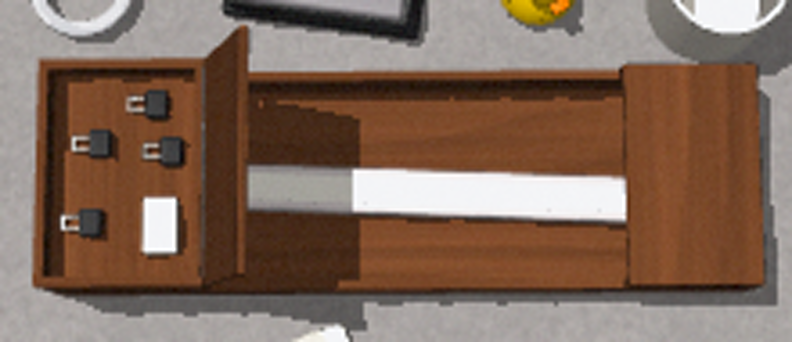

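View pics/sidec.png

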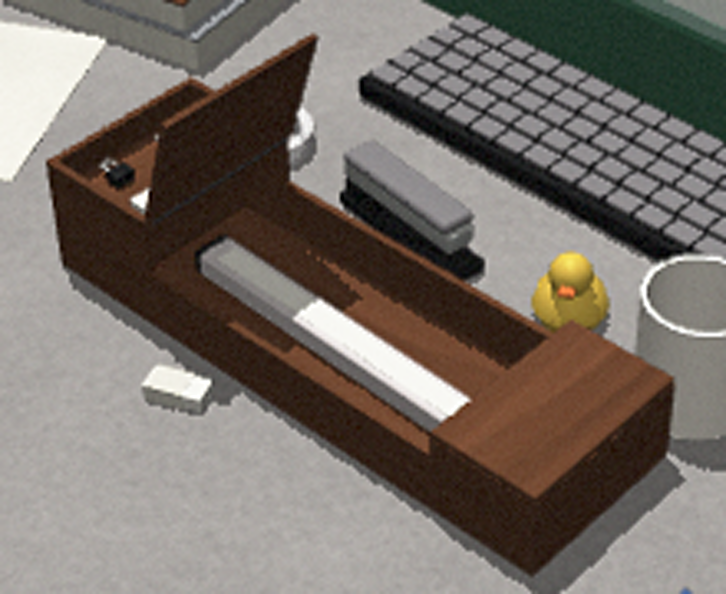

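```bash
cat > fit.py <<'E'
from workcell import r
import numpy as np
from scipy.optimize import least_squares
C={n:r.camera_info(n) for n in("top","side")}
def proj(n,X):
    c=C[n];p=c["R"]@np.array(X)+c["t"];f=240/np.tan(np.radians(c["fovy"]/2))
    return np.array([c["cx"]+f*p[0]/p[2],c["cy"]+f*p[1]/p[2]])
def px(n,u,v):
    s,o=(3.6,(200,205)) if n=="top" else (3.3,(190,170))
    return np.array([(u+.5)/s-.5+o[0],(v+.5)/s-.5+o[1]])
O=[("top",622,66,71,-132.5,72),("top",756,64,71,-218.5,72),("top",764,287,-71,-218.5,72),("top",627,287,-71,-132.5,72),
("top",40,60,71,236.5,97),("top",34,287,-71,236.5,97),
("side",50,160,-71,236.5,97),("side",192,80,71,236.5,97),("side",672,378,71,-218.5,72),("side",535,497,-71,-218.5,72),("side",430,437,-71,-132.5,72),
("side",572,322,71,-132.5,72),("side",535,574,-71,-218.5,0),("side",66,268,-71,236.5,0)]
L=[("top",246,27,1),("top",243,276,-1),("side",316,37,1),("side",158,130,-1)]
def w(o,X): 
    c,s=np.cos(o[2]),np.sin(o[2]);X=np.array(X)/1000
    return [o[0]+c*X[0]-s*X[1],o[1]+s*X[0]+c*X[1],X[2]]
def res(p):
    e=[]
    for n,u,v,*X in O:e.append(proj(n,w(p,X))-px(n,u,v))
    for n,u,v,s in L:e.append(proj(n,w(p,[71*s,132.5+104*np.cos(p[3]),101+104*np.sin(p[3])]))-px(n,u,v))
    return np.array(e)
f=least_squares(lambda p:res(p).ravel(),[.6,.02,0,2],loss="soft_l1")
p=f.x;print("org",p);print(np.round(res(p),1).tolist())
def ray(n,u,v,z):
    c=C[n];f=240/np.tan(np.radians(c["fovy"]/2));q=px(n,u,v)
    d=c["R"].T@np.array([(q[0]-c["cx"])/f,(q[1]-c["cy"])/f,1]);o=-c["R"].T@c["t"];return o+d*(z-o[2])/d[2]
ic=lambda X:(np.array([[np.cos(p[2]),np.sin(p[2])],[-np.sin(p[2]),np.cos(p[2])]])@(X[:2]-p[:2])*1000).round(1)
for n,u,v in[("top",249,166),("top",249,211),("top",626,177),("top",626,220),("side",228,237),("side",203,250),("side",470,402),("side",440,422)]:print(n,u,v,ic(ray(n,u,v,.026)))
print("edge",w(p,[0,132.5+104*np.cos(p[3]),101+104*np.sin(p[3])]))
E
python3 fit.py
```

```text
org [ 0.57620587 -0.00449252  0.02089931  1.91853202]
[[0.4, -0.3], [0.6, 0.0], [0.6, -0.1], [0.6, 0.1], [-0.4, 0.3], [-0.4, 0.4], [-1.4, 0.4], [-0.4, -0.9], [1.2, 0.2], [0.1, 1.0], [-0.4, -1.6], [-0.3, -1.0], [-1.1, 1.6], [-1.4, -1.0], [0.0, -0.3], [0.2, -0.1], [0.5, -1.5], [1.8, -2.1]]
top 249 166 [ 13.3 110.9]
top 249 211 [-16.5 110.7]
top 626 177 [   4.5 -137.9]
top 626 220 [ -24.  -137.2]
side 228 237 [ 14.3 142.7]
side 203 250 [ -8.4 145.5]
side 470 402 [   2.4 -103.9]
side 440 422 [ -25.1 -101.5]
edge [np.float64(0.5741775321914313), np.float64(0.09254621365668729), np.float64(0.19877525988945785)]
```

```bash
cat > h.py <<'E'
from workcell import r
import numpy as np, cv2
from scipy.spatial.transform import Rotation as Ro
OX,OY,PSI=0.5762,-0.0045,0.0209
YAW=90.
def W(x,y,z):  # organiser mm -> world m
    c,s=np.cos(PSI),np.sin(PSI); return [OX+(c*x-s*y)/1e3,OY+(s*x+c*y)/1e3,z/1e3]
def ori(tilt=0,dyaw=0):  # tilt: +y end up, about organiser x; dyaw degrees rel. to organiser
    R=Ro.from_euler('z',np.degrees(PSI)+dyaw,degrees=True)*Ro.from_euler('x',tilt,degrees=True)*Ro.from_euler('xyz',[180,0,YAW],degrees=True)
    return R.as_euler('xyz',degrees=True)
def inorg(p):
    c,s=np.cos(PSI),np.sin(PSI);d=(np.array(p[:2])-[OX,OY])*1e3
    return np.round([c*d[0]+s*d[1],-s*d[0]+c*d[1],p[2]*1e3],1)
def show():
    s=r.get_state();print("t%.2f"%s["t"],"org",inorg(s["position"]),"F",s["ft_force"].round(1),"M",s["wrist_torque"].round(2),"op %.4f"%s["opening"],flush=True);return s
def snap(n,f): cv2.imwrite(f"pics/{f}.png",r.camera(n)[:,:,::-1])
E
python3 - <<'E'
import h
from h import *
for Y in(90.,-90.):
    h.YAW=Y
    for P,t in[((0,40,185),0),((0,215,104),0),((-5,-13,9),0),((-5,-52,12),0),((-5,-50,66),20),((0,40,100),20),((0,40,220),20),((0,0,220),0)]:
        q=r.inverse_kinematics(W(*P),ori(t));print(Y,P,t,None if q is None else np.round(q,0))
E
```

```text
90.0 (0, 40, 185) 0 [-30.  22.  29. 106. -13.  56.   5.]
90.0 (0, 215, 104) 0 [-39.  29.  20. 105. -13.  48. -11.]
90.0 (-5, -13, 9) 0 [-19.  35.  22. 113. -22.  36.  18.]
90.0 (-5, -52, 12) 0 [-16.  35.  23. 113. -22.  36.  23.]
90.0 (-5, -50, 66) 20 [ -9.  35.  29. 109. -44.  56.  47.]
90.0 (0, 40, 100) 20 [-15.  29.  23. 110. -40.  53.  35.]
90.0 (0, 40, 220) 20 [-21.  21.  31. 104. -34.  65.  27.]
90.0 (0, 0, 220) 0 [-28.  20.  32. 104. -12.  60.   9.]
-90.0 (0, 40, 185) 0 [ 39.  37. -67. 102.  37.  67. 141.]
-90.0 (0, 215, 104) 0 [-11.  30. -18. 103.  11.  49. 147.]
-90.0 (-5, -13, 9) 0 [ -39.   45.   52.  114.  -51.   47. -136.]
-90.0 (-5, -52, 12) 0 [ -35.   45.   52.  114.  -50.   47. -132.]
-90.0 (-5, -50, 66) 20 [ -24.   43.   52.  110.  -58.   67. -121.]
-90.0 (0, 40, 100) 20 [ -34.   38.   52.  111.  -56.   65. -131.]
-90.0 (0, 40, 220) 20 [ -42.   32.   64.  105.  -49.   76. -139.]
-90.0 (0, 0, 220) 0 [ 43.  34. -67. 100.  33.  69. 148.]
```

Run:
```python
from h import *
r.gripper_to(0.0,60)
s=r.get_state();p=s["position"];p[2]=.34;r.move_l(p,v=.3)
r.reach(W(0,35,330),ori());show()
r.move_l(W(0,35,182),v=.25)
hh=12
for i,a in enumerate([100,85,70,55,42,30,20,12]):
    a=np.radians(a);rho=85
    y=132.5+rho*np.cos(a)-3*np.sin(a)-hh; z=101+rho*np.sin(a)+3*np.cos(a)
    hit=r.move_l(W(0,y,z),v=.1 if i else .2,max_force=15)
    show()
    if hit: print("HIT");break
else:
    print(r.move_l(W(0,205,96),v=.05,max_force=10));show()
snap("side","side1");snap("top","top1")
```

```text
t3.78 org [1.000e-01 3.660e+01 3.298e+02] F [ 0.1  0.2 -0.6] M [-0.   -0.01 -0.04] op -0.0002
t5.02 org [  0.5 102.4 185.2] F [-0.   0.3  0.2] M [-0.03 -0.01 -0.07] op -0.0002
t5.39 org [  0.  124.7 186. ] F [ 0.8  0.2 -0.6] M [-0.01 -0.   -0.  ] op 0.0001
t5.77 org [ -0.3 148.  181.5] F [-0.2 -0.4  0.3] M [-0.02  0.01 -0.02] op -0.0002
t6.14 org [ -0.5 167.8 171.7] F [-0.4 -0.4  1. ] M [-0.02 -0.03  0.02] op 0.0001
t6.48 org [ -0.6 182.5 159.3] F [-0.8  0.7 -0. ] M [-0.01  0.02  0.02] op 0.0003
t6.81 org [ -0.7 193.2 145.2] F [ 0.1 -1.  -0.1] M [-0.02  0.01 -0.  ] op -0.0001
t7.11 org [ -0.6 199.6 132. ] F [ 0.3 -0.8 -0.3] M [-0.04 -0.   -0.02] op 0.0001
t7.38 org [ -0.5 203.1 120.9] F [0.1 0.3 0.7] M [-0.08  0.04 -0.01] op 0.0001
True
t7.80 org [  0.8 204.6 104. ] F [-2.  -0.5 10.2] M [-0.16  0.61 -0.04] op -0.0002
```

Run:
```python
from h import *
r.move_l(W(0,205,170),v=.25)
r.gripper_to(0.085)
r.move_l(W(-5.6,-13,190),ori(0,-1.86),v=.3);show()
i1=r.camera("wrist");c=r.camera_info("wrist");i2=r.camera("side")
import pickle;pickle.dump(c,open("wc.pkl","wb"))
cv2.imwrite("pics/w2.png",i1[:,:,::-1]);cv2.imwrite("pics/ws2.png",cv2.hconcat([cv2.resize(i1,(400,300)),cv2.resize(i2[150:390,150:470],(400,300))])[:,:,::-1])
```

```text
t9.98 org [ -5.6 -11.  189.7] F [-0.2  0.1 -0.6] M [0.06 0.06 0.04] op 0.0848
```

View pics/ws2.png

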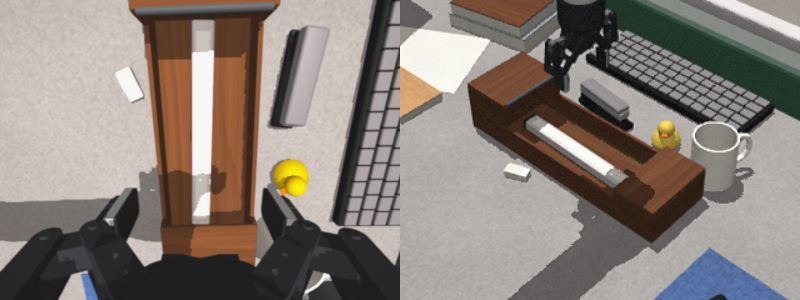

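The lid lies flat and shut on the clip box. In the wrist half the bar runs from (203,20) under the box edge to (201,222) at the shelf, with its sides near columns 192 and 214 at row 130.

Run:
```python
from h import *
import pickle
c=pickle.load(open("wc.pkl","rb"));f=240/np.tan(np.radians(c["fovy"]/2));o=-c["R"].T@c["t"]
im=cv2.imread("pics/w2.png").astype(int)
def ray(u,v,z):
    d=c["R"].T@np.array([(u-c["cx"])/f,(v-c["cy"])/f,1]);return inorg(o+d*(z-o[2])/d[2])
for v in(120,180,240,300,340):
    sat=(im[v].max(1)-im[v].min(1))<25
    k=[u for u in range(290,360) if sat[u] and im[v,u].mean()>60]
    print(v,k[0],k[-1],ray(k[0],v,.026),ray(k[-1],v,.026))
```

```text
120 307 340 [-14.1  77.6  26. ] [13.9 76.8 26. ]
180 307 339 [-16.2  26.9  26. ] [12.5 26.1 26. ]
240 307 337 [-18.5 -29.3  26. ] [  9.9 -30.2  26. ]
300 307 336 [-21.  -92.2  26. ] [  8. -93.  26.]
340 307 335 [ -22.8 -138.3   26. ] [   6.3 -139.1   26. ]
```

```bash
python3 - <<'E'
from h import *
r.gripper_to(0.055)
r.move_l(W(-4,-13,40),ori(0,-2.0),v=.2)
print(r.move_l(W(-4,-13,10),v=.05,max_force=6));show()
r.gripper_to(0.0,80);show()
r.move_l(W(-4,-13,14),v=.05);show()
r.move_l(W(-2,-33,14),ori(),v=.08);show()
print(r.move_l(W(-2,-80,14),v=.05,max_force=6));show()
snap("side","side3")
E
python3 -c "
import cv2
i=cv2.imread('pics/side3.png')[150:390,150:470];cv2.imwrite('pics/side3c.png',cv2.resize(i,(640,480)))"
```

```text
False
t12.14 org [ -3.9 -13.1   9.9] F [0.3 0.4 0.7] M [-0.02 -0.01  0.  ] op 0.0549
t12.49 org [ -3.6 -13.1  10.7] F [-1.4 -0.2  5.8] M [-0.04  0.28 -0.  ] op 0.0278
t12.74 org [ -4.1 -12.9  13.9] F [-0.2 -0.2 -1.8] M [-0.04  0.01 -0.03] op 0.0281
t13.14 org [ -2.2 -33.3  13.8] F [-1.   0.4 -2. ] M [ 0.06 -0.03  0.04] op 0.0283
True
t13.71 org [ -2.7 -55.3  13.5] F [ 0.2  0.3 -1.3] M [ 0.08 -0.08  0.06] op 0.0284
```

View pics/side3c.png

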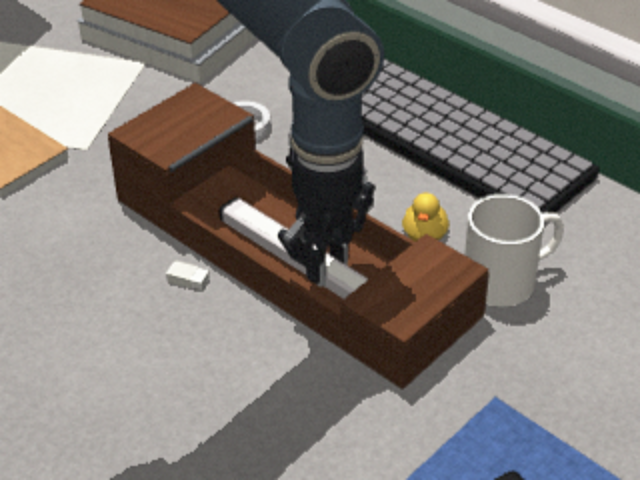

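The bar is gripped, and its box end at (228,208) stands clear of the clip box. The lid is shut, and the bar touches the plain end wall at TCP y = -55.3. Next I tilt it and draw it out.

```bash
python3 - <<'E'
from h import *
def P(th,s=0,yb=-201,zb=8):
    c,n=np.cos(np.radians(th)),np.sin(np.radians(th))
    return W(-2,yb+157*c-4.7*n+s*c,zb+157*n+4.7*c+s*n)
r.move_l(P(0),ori(),v=.06)
ok=True
for th in(5,10,15,20):
    if r.move_l(P(th),ori(th),v=.06,max_force=12): ok=False;show();print("HIT tilt",th);break
show()
if ok:
    h1=r.move_l(P(20,105),v=.08,max_force=12);show();print(h1)
snap("side","side4")
E
python3 -c "
import cv2
i=cv2.imread('pics/side4.png')[100:390,120:500];cv2.imwrite('pics/side4c.png',cv2.resize(i,(640,488)))"
```

```text
t15.58 org [ -2.2 -54.8  65.7] F [-0.4  0.3 -1.4] M [-0.45  0.01  0.02] op 0.0283
t17.04 org [ -2.1  42.8 101.8] F [-0.2  0.1 -1.6] M [-0.5   0.01  0.  ] op 0.0282
False
```

View pics/side4c.png

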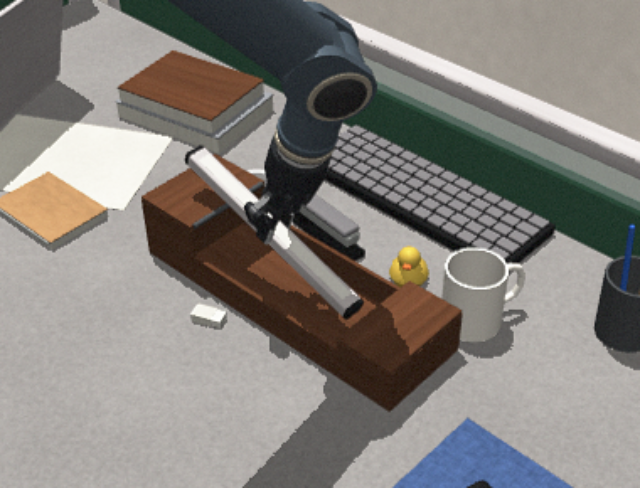

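The plain end at (352,303) is out from under the shelf, and the box end is high over the lid. Now I lift and level it.

Run:
```python
from h import *
print(r.move_l(W(-2,46,222),v=.12,max_force=12))
r.move_l(W(-2,10,222),ori(),v=.06);r.dwell(.7);s=show();print(s["orientation"],abs(s["joint_vel"]).max())
a=r.camera("side");b=r.camera("top")
cv2.imwrite("pics/end.png",cv2.hconcat([cv2.resize(a[80:380,120:520],(400,300)),cv2.resize(b[120:330,140:420],(400,300))])[:,:,::-1])
```

```text
False
t19.69 org [ -2.  10. 222.] F [ 0.3 -0.3 -0.8] M [-0.05 -0.06 -0.07] op 0.0278
[ 1.79999076e+02 -2.89565766e-03  9.11988419e+01] 0.13579173243411105
```

View pics/end.png

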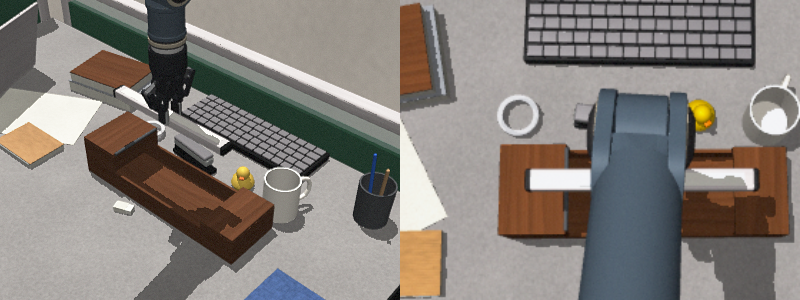

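The bar is held over the organiser, the lid is shut and nothing else has moved. I'll check level by projecting the expected bar end corners.

Run:
```python
from h import *
def mark(n,f):
    im=cv2.resize(r.camera(n)[:,:,::-1],None,fx=3,fy=3,interpolation=cv2.INTER_CUBIC);c=r.camera_info(n);f_=240/np.tan(np.radians(c["fovy"]/2))
    for y in(10-157,10+163):
        for x,z in((-17,217.3),(13,237.3),(-17,237.3)):
            p=c["R"]@np.array(W(x,y,z))+c["t"];q=(int(3*(c["cx"]+f_*p[0]/p[2])+1),int(3*(c["cy"]+f_*p[1]/p[2])+1));cv2.circle(im,q,3,(0,0,255),-1);print(q)
    return im
im=mark("side","")
cv2.imwrite("pics/end2.png",im[470:760,650:1100])
```

```text
(1032, 710)
(1062, 664)
(1032, 685)
(702, 529)
(729, 490)
(699, 506)
```

View pics/end2.png

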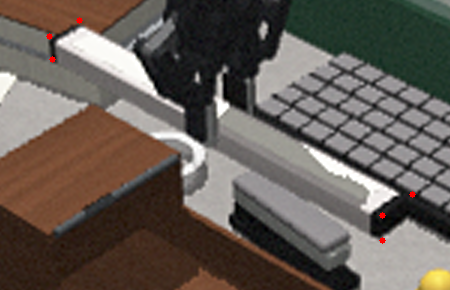

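The bar's corners match the level prediction to about a pixel: box end near (54,37), and plain end near (373,212) against a predicted (382,215), which is an offset along the bar and not a tilt.

```bash
python3 -c "
from h import *
show();r.job_done()"
```

```text
t19.84 org [ -2.  10. 222.] F [ 0.3  0.1 -1.5] M [ 0.   -0.02 -0.02] op 0.0279
the job is handed in; nothing more can be done
```

I shut the lid first, then took the light bar out and handed in the job at about 20 s, with the bar held still and level above the organiser.

- **Lid:** I pushed it over with shut fingers and pressed it down. The fingers met 10 N at z = 104 mm, which is its shut height, and the later pictures still show it shut.
- **Bar:** I gripped it near its middle and slid it until it touched the plain end's wall. I then tilted it 20° and drew it out along its own axis; the 12 N force stop never triggered.
- **Final pose:** The bar's underside is about 113 mm above the shut lid. The tool is level to within 0.01°.
- **Level check:** The bar's corners in the side picture agree with a level bar, by eye to within about 1°. The plain end appears about 3 px (native) off along the bar. I put that down to calibration error plus uncertainty about where along the bar I gripped it, not to a tilt.
- **Other objects:** In the last pictures the nearby things looked unmoved. I did not measure them, and the mouse was not in the final views.

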